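# Refit the axle of an inclined tube rotator

## Task

Refit the axle of the inclined rotator after cleaning: take the long red-handled axle out of the grey storage block, thread it down through both aluminium bearing plates of the tilted frame until its collar rests fully home on the upper plate, then swing the yellow keeper shut over the collar and let go. Leave the short blue-handled axle in its hole in the block and do not shift or tip the glass beaker.

Things in the scene. Friction and masses are not known exactly. Their poses are not given: they have to be found in the camera images.
- red_axle: Loose axle to fit, 192 mm long, 0.15 kg, at first upright in the grey block. Origin at its lower tip, z along it to the handle. From the tip: 14 mm steel rod to 130 mm (lowest 10 mm taper to 6 mm), 36 mm dark collar to 138, 14 mm neck to 150, red square handle 26 x 26 mm to 192, flats facing the body's x and y.
- red_axle_grip (a point): Centre of the red square handle, 171 mm above the axle's tip, on its axis.
- blue_axle: Another axle that stays in the block: same build but a blue handle and a shorter rod (collar underside 85 mm, handle centre 126 mm above its tip). Origin at its lower tip.
- axle_block: Fixed grey storage block 160 x 66 x 50 mm, origin at the centre of its underside, long side along its x. Two upright blind holes 16.5 mm wide at x = -45 and +45 mm, 40 mm deep (floor 10 mm above the bench); either may hold the red axle, the other the blue one.
- rotator: Fixed rotator stand on the bench: white base 205 x 150 x 12 mm with a white drive housing 76 mm high at the far end. Origin on the underside, straight below the mouth of the upper bearing hole; the base reaches from x = -65 to +140 mm, y +-75 mm.
- bearing_frame: Fixed tilted frame on the rotator. Origin: centre of the upper hole at the top face of the upper aluminium plate, 165 mm above the bench. z: bearing axis, up out of the hole, leaning 30 degrees from vertical to the rotator's -x (robot side); y level, as the rotator's y. Upper plate 12 mm thick, x +-38, y -56 to +88 mm; its through hole is 17 mm wide.
- lower_hole (a point): Centre of the lower plate's 17 mm hole at its top face, on the bearing axis, 88 mm below the upper plate's top face. The lower plate is 12 mm thick too. Blue cheeks join the plates at y = +-48 mm. With the axle home its collar lies on the upper plate and its tip is 130 mm down the axis from the upper face, touching nothing.
- keeper (a joint): Yellow two-armed swing bar 5 mm thick over the upper plate (underside 10.5 mm above it), pivot parallel to the bearing axis. 0 = shut against its stop, one arm over the collar; opens to 1.6 rad. Starts open, stays where left (about 1 N at the post moves it). At angle q the post stands 40 mm from the pivot towards (-sin q, cos q) in the frame's x, y; the other arm points opposite, 53 mm long.
- keeper_pivot (a point): Point on the keeper's pivot axis, at 0, +64, +10.5 mm in the frame of bearing_frame.
- keeper_post (a point): Point on the axis of the keeper's black round handle post, a sleeve 14 mm in diameter that turns freely on its pin, so a grip on it need not turn with the keeper; parallel to the bearing axis, from 16.5 to 48.5 mm above the upper plate; this point is 34.5 mm above the plate.
- beaker: Loose empty glass beaker, 74 mm diameter, 80 mm high, standing between the rotator and the block, nearer the robot; origin at the centre of its underside.
Things that resemble listed ones, but are neither listed nor needed, are in the scene too. What is shaped like the red_axle but turquoise is not meant.

How it is judged:
On the way, in this order (a step that is already met when the one before it is completed fails the run):
1. the red axle's tip is through the upper bearing hole, in line with it (x of red_axle in the frame of bearing_frame between -0.008 and 0.008 m and y of red_axle in the frame of bearing_frame between -0.008 and 0.008 m and z of red_axle in the frame of bearing_frame below -0.03 m and angle between the z axis of red_axle and the z axis of bearing_frame, either way round below 0.2 rad), for 0.05 s.
2. the red axle is home through both plates, keeper still open (x of red_axle in the frame of bearing_frame between -0.005 and 0.005 m and y of red_axle in the frame of bearing_frame between -0.005 and 0.005 m and z of red_axle in the frame of bearing_frame between -0.134 and -0.127 m and angle between the z axis of red_axle and the z axis of bearing_frame, either way round below 0.07 rad and value of joint keeper above 0.4 rad), for 0.2 s.
At the end, for the whole second after the job is handed in: The red axle passes through both bearing plates with its collar within 3 mm of the upper plate (tip within 5 mm of the bearing axis, 127 to 134 mm below the upper plate's top face, axis within 0.07 rad), the keeper is shut to within 0.15 rad, and the axle is at rest (x of red_axle in the frame of bearing_frame between -0.005 and 0.005 m and y of red_axle in the frame of bearing_frame between -0.005 and 0.005 m and z of red_axle in the frame of bearing_frame between -0.134 and -0.127 m and angle between the z axis of red_axle and the z axis of bearing_frame, either way round below 0.07 rad and value of joint keeper below 0.15 rad and linear speed of red_axle below 0.02 m/s); the robot touches nothing.
It fails at once if the blue axle is pulled up or moved by more than 20 mm (distance of blue_axle from where it was at the start of the episode above 0.02 m).
It fails at once if the beaker is shifted by more than 30 mm or tipped (distance of beaker from where it was at the start of the episode above 0.03 m or angle between beaker's own z axis and vertical above 0.35 rad).
It also fails if it takes over 61 s, if anything falls off the work surface, if the arm or the gripper's body presses on something with over 40 N, if the wrist force passes 120 N, or if a joint passes its speed limit or range.

## Robot

A 6-joint arm with a two-finger parallel gripper is mounted at the origin on a cart in front of the work surface, level with it; the furniture and walls round the work are solid. World frame = base frame: x ahead of the robot, y to its left, z up, the work surface at z = 0. Lengths are in m, angles in rad, forces in N, time in s.
With the tool pointing down it reaches from about 0.225 to 0.875 m from the base axis. Payload 3.4 kg.
Tool frame: the origin (TCP) lies midway between the tips of the shut fingers; the grasp point (between the pads) lies arm.hold_point_z behind it (arm.hold_point_z is the distance from the TCP to the grasp point, in m); z points along the fingers, y is the direction in which the jaws open and shut (so a half turn about z gives the same grasp; the last joint's range is limited). The gripper opens to 85 mm and grips with 20 to 120 N. Pads are 22 mm wide; open, the fingers measure 114 mm over their backs; the gripper's body (76 mm by 85 mm) begins 54 mm behind the grasp point. The pads swing forward as they close: fully open they stand 13 mm farther back than shut.
Start: joints at [-1.36, 0.276, 1.505, -0, 1.361, -0.121], TCP at [0.187, -0.544, 0.231] pointing down, gripper open.
Joint ranges: [-2.89, 2.89], [-0.75, 2.08], [0.22, 2.7], [-1.18, 4.32], [0.11, 2.71], [-2.7, 2.7]. Speed limits (rad/s): [2.57, 2.57, 3.14, 3.14, 3.14, 3.14].

## Interface

Orientations are given as [roll, pitch, yaw] about the fixed x, y, z axes, in that order (R = Rz(yaw) Ry(pitch) Rx(roll)).
In Python, from workcell import arm gives the robot as it stands.
- The arm moves only by the tool move_arm, never from a script. Its argument "steps" is a list of rows, each a list of 7 numbers: the opening, from 0 (shut) to 1 (fully open), then the shift along the tool's x, y, z in cm, then the turn, a rotation vector about the tool's x, y, z in rad. A call has 1 to 12 rows; each row shifts and turns the commanded pose from where the row before left it, along the tool's axes as they then stand; what a row does not reach is not made up. A row lasts 1/10 s, in which the tool goes at most 50 mm and 8.59 degrees, less where a joint would pass 70% of its speed; a pose out of reach is approached as far as the arm can. A call is refused whole if a number of a shift passes 5 or a number of a turn 0.15, either way. A call with a gripper value outside its range is refused whole. The fingers move at their own pace and stop on an object; "newtons" is the grip in N (left out, the last holds). Time passes only in rows, so rows that do not move let the fingers close. It gives the time, the measured TCP pose, the force and the opening at its end, in the units of the state.
- arm.get_obs(): the state, without advancing time (a new reading comes with each control period).
- arm.read_camera(name): name is "scene" or "side" or "wrist"; returns the picture (400x640x3 uint8, red, green, blue); there is no depth.
- arm.camera_info(name): a dict with "mtx" (3x3 intrinsics, pixels), "xyz" and "orientation" of the camera in the world. Camera axes: x right, y up, looking along -z (the intrinsics and any distortion apply to the point x, -y, -z); pixel columns grow to the right and rows downward; lengths in m; the calibration is good to about 2 mm. A picture is of the moment at which its call begins: read the wrist's pose just before it. camera_info takes no time and is no camera call; for the wrist camera it gives the pose at the moment of the call.
- arm.close_job(): hands the job in, once; it reports no verdict.
The state is a dict: "t": time; "joints": joint angles; "joint_velocities": joint speeds; "joint_torque": joint torques, N m; "ee_pos": TCP position; "tcp_rot": TCP orientation; "ft_force": force on the tool from outside, world axes, zero at the start; "ft_torque": the same for the moment, N m; "width": opening from 0.0 (shut) to 1.0 (fully open).
Only numpy, scipy, OpenCV 4.12 (cv2) and the standard library are available. Lean on these libraries where they do the work, as an engineer would, in place of code of your own. Each camera call takes 0.05 s, during which the arm holds its last target. There are 200 camera calls.

## Working session

There is one attempt and no reset: what is moved stays moved. The work goes in short steps, Python scripts to look and compute and a tool call to move; the robot and the scene stay as the last step left them, time stands still between calls to the robot, and variables do not carry over. Pictures are saved under pics/ and viewed, about 8 in all and at most 12, crops included, and the job is handed in when it is done.

Besides the shell and the picture viewer there is one more tool, called after "Emit:" as name(argument=value, ...) on one line, values as JSON. move_arm: Moves the arm, as the interface text tells. Its arguments: {"type":"object","properties":{"steps":{"type":"array"},"newtons":{"type":"number"}},"required":["steps"]}

```bash
mkdir -p pics; ls
python3 - <<'E'
from workcell import arm
import cv2,numpy as np
o=arm.get_obs();print(o['t'],o['ee_pos'],o['tcp_rot'],o['ft_force'],o['width'],arm.hold_point_z)
for n in('scene','side'):
    print(n,arm.camera_info(n)); cv2.imwrite(f'pics/{n}0.png',arm.read_camera(n)[...,::-1])
print(arm.camera_info('wrist'))
E
```

```text
pics
0.0 [ 0.18719393 -0.54309578  0.23042304] [-3.13972512e+00 -2.36343666e-04  3.31785066e-01] [0.63158918 0.2499725  0.09213885] 0.9981180688135741 0.0187
scene {'mtx': array([[485.68078958,   0.        , 320.58676897],
       [  0.        , 485.68078958, 193.11302553],
       [  0.        ,   0.        ,   1.        ]]), 'xyz': array([0.08782215, 0.49758377, 0.96545392]), 'orientation': array([ 0.66848168,  0.00909117, -2.37791439])}
side {'mtx': array([[458.5404021 ,   0.        , 308.14818394],
       [  0.        , 458.5404021 , 202.03214918],
       [  0.        ,   0.        ,   1.        ]]), 'xyz': array([0.48829256, 1.11736044, 0.71118182]), 'orientation': array([ 1.09884263,  0.01636154, -3.06479932])}
{'mtx': array([[280.55120105,   0.        , 319.58819634],
       [  0.        , 280.55120105, 196.96586441],
       [  0.        ,   0.        ,   1.        ]]), 'xyz': array([ 0.26177083, -0.51777982,  0.37399472]), 'orientation': array([-0.31072146,  0.00231747, -1.23827222])}
```

View pics/scene0.png

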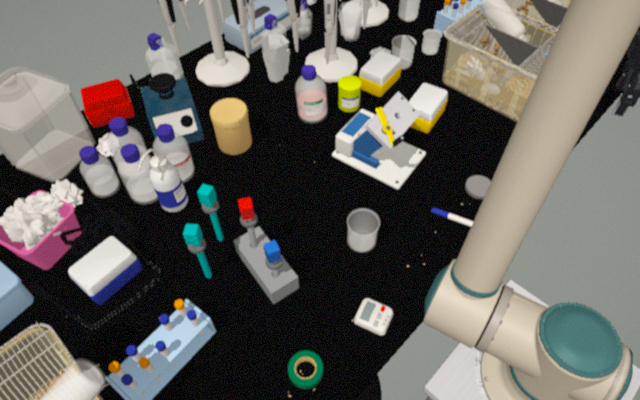

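View pics/side0.png

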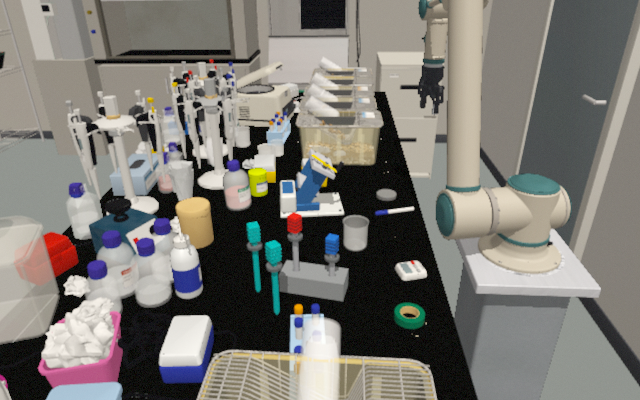

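Candidates for the red axle: red handle in the grey block at scene (246,207)/side (295,222). Lookalikes: turquoise axles at scene (208,190), (193,235), a red box at (107,100) and the blue axle at (272,250). I choose the red one in the block. The rotator is at scene (380,145). Next: close crops and colour blobs.

```bash
cat > h.py <<'E'
import numpy as np,cv2
from scipy.spatial.transform import Rotation as R
from workcell import arm
def ray(n,p,info=None):
    c=info or arm.camera_info(n); M=c['mtx']
    d=np.array([(p[0]-M[0,2])/M[0,0],-(p[1]-M[1,2])/M[1,1],-1.])
    d=R.from_euler('xyz',c['orientation']).apply(d); return np.array(c['xyz']),d/np.linalg.norm(d)
def plane(n,p,z,info=None):
    o,d=ray(n,p,info); return o+d*(z-o[2])/d[2]
def tri(*rays):
    A=sum(np.eye(3)-np.outer(d,d) for o,d in rays); b=sum((np.eye(3)-np.outer(d,d))@o for o,d in rays)
    X=np.linalg.solve(A,b); return X,[float(np.linalg.norm(np.cross(X-o,d)))*1000 for o,d in rays]
def proj(n,X,info=None):
    c=info or arm.camera_info(n); q=R.from_euler('xyz',c['orientation']).inv().apply(np.asarray(X)-c['xyz']); M=c['mtx']
    return np.array([M[0,2]-M[0,0]*q[0]/q[2], M[1,2]+M[1,1]*q[1]/q[2]])
def blobs(img,lo,hi,box,amin=15):
    h=cv2.cvtColor(img,cv2.COLOR_RGB2HSV); x0,y0,x1,y1=box
    m=cv2.inRange(h,np.array(lo),np.array(hi)); k=np.zeros_like(m);k[y0:y1,x0:x1]=m[y0:y1,x0:x1]
    n,_,s,c=cv2.connectedComponentsWithStats(k)
    return [(tuple(c[i].round(1)),s[i].tolist()) for i in range(1,n) if s[i,4]>=amin],k
E
python3 - <<'E'
from h import *
S=cv2.imread('pics/scene0.png')[...,::-1];D=cv2.imread('pics/side0.png')[...,::-1]
for nm,im,bx in(('scene',S,(225,80,450,310)),('side',D,(260,140,380,310))):
    for c,lo,hi in(('red',(0,150,90),(6,255,255)),('blue',(100,120,60),(120,255,255)),('yel',(22,150,100),(32,255,255))):
        print(nm,c,blobs(im,lo,hi,bx)[0])
def cr(im,b,w,h): return cv2.resize(im[b[1]:b[3],b[0]:b[2],::-1],(w,h),interpolation=cv2.INTER_CUBIC)
top=np.hstack([cr(S,(325,85,435,195),400,400-100),cr(D,(265,140,365,220),400,300)])
bot=np.hstack([cr(S,(220,190,320,310),400,300),cr(D,(265,205,385,305),400,300)])
cv2.imwrite('pics/crop1.png',np.vstack([top,bot]))
E
```

```text
scene red [((np.float64(245.8), np.float64(207.5)), [237, 196, 18, 24, 309])]
scene blue [((np.float64(355.7), np.float64(124.0)), [343, 114, 26, 21, 251]), ((np.float64(365.8), np.float64(148.6)), [353, 132, 28, 35, 573]), ((np.float64(439.0), np.float64(211.7)), [430, 207, 19, 12, 120]), ((np.float64(272.5), np.float64(250.8)), [264, 239, 17, 24, 301])]
scene yel [((np.float64(360.0), np.float64(89.7)), [338, 80, 59, 32, 833]), ((np.float64(427.5), np.float64(121.3)), [411, 100, 37, 33, 308]), ((np.float64(384.5), np.float64(123.4)), [375, 106, 20, 39, 219])]
side red [((np.float64(294.0), np.float64(223.2)), [287, 213, 15, 21, 264])]
side blue [((np.float64(308.8), np.float64(188.9)), [296, 160, 30, 51, 808]), ((np.float64(287.2), np.float64(187.1)), [283, 182, 10, 11, 103]), ((np.float64(377.1), np.float64(212.5)), [375, 210, 5, 6, 26]), ((np.float64(331.5), np.float64(243.6)), [325, 233, 14, 22, 274]), ((np.float64(315.0), np.float64(306.3)), [311, 303, 9, 7, 57])]
side yel [((np.float64(325.1), np.float64(163.7)), [312, 155, 25, 18, 66]), ((np.float64(267.1), np.float64(175.9)), [260, 168, 16, 15, 184]), ((np.float64(324.8), np.float64(182.5)), [322, 177, 6, 10, 31]), ((np.float64(263.4), np.float64(193.2)), [260, 190, 8, 7, 29])]
```

View pics/crop1.png

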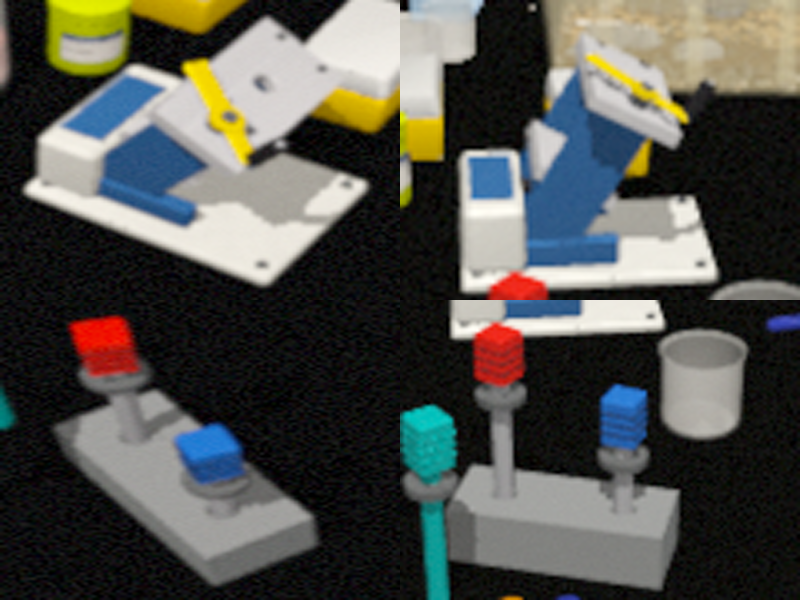

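The crops confirm it: the red handle is in the block with a steel rod, blue beside it. The keeper is open, with its post pointing to the robot side of the tilted plate. The hole is at scene ≈(398,115). Now computing positions.

Run:
```python
from h import *
np.set_printoptions(precision=4,suppress=True)
print('red',tri(ray('scene',(245.8,207.5)),ray('side',(294,223.2))))
print('blue',tri(ray('scene',(272.5,250.8)),ray('side',(331.5,243.6))))
print('hole scene',plane('scene',(397.9,115.1),.165)); print('hole',tri(ray('scene',(397.9,115.1)),ray('side',(326,166.7))))
# base corners in scene/side at z=.012
sc=[(331.9,154.7),(397.9,189.5),(426.2,152.8)]; sd=[(281.2,216.8),(343.7,214.1),(338.7,192.5)]
P=[plane('scene',p,.012) for p in sc]; Q=[plane('side',p,.012) for p in sd]
for a,b in zip(P,Q): print('corner',a[:2],b[:2])
for A in(P,Q): print('len',np.linalg.norm(A[1]-A[0]),np.linalg.norm(A[2]-A[1]),'x dir yaw',np.arctan2(*(A[0]-A[1])[[1,0]]), 'y->',np.arctan2(*(A[1]-A[2])[[1,0]])-np.pi/2)
# beaker: top rim scene centre ~ (363,216), base
print('beaker rim',plane('scene',(363,217),.08), 'side',plane('side',(355,223),.08))
```

```text
red (array([0.6039, 0.1855, 0.1791]), [2.4680559118623804, 2.4680559118624887])
blue (array([0.5142, 0.2011, 0.1343]), [1.2816562082282557, 1.2816562082281069])
hole scene [ 0.5604 -0.2538  0.165 ]
hole (array([ 0.5555, -0.2587,  0.147 ]), [14.049103289860666, 14.049103289860682])
corner [ 0.6832 -0.1554] [ 0.6821 -0.1415]
corner [ 0.4816 -0.182 ] [ 0.4853 -0.1686]
corner [ 0.5047 -0.333 ] [ 0.5039 -0.3254]
len 0.2033424310517307 0.15271753315517 x dir yaw 0.13130936856717454 y-> 0.1512335284552111
len 0.19868973862565298 0.1579308128961959 x dir yaw 0.13667906470934932 y-> 0.11822040357429953
beaker rim [ 0.4613 -0.0179  0.08  ] side [0.4539 0.0066 0.08  ]
```

Emit:
move_arm(steps=[[1,2.8,-1.5,-1.25,0,0,0],[1,2.8,-1.5,-1.25,0,0,0],[1,2.8,-1.5,-1.25,0,0,0],[1,2.8,-1.5,-1.25,0,0,0],[1,2.8,-1.5,-1.25,0,0,0],[1,2.8,-1.5,-1.25,0,0,0],[1,2.8,-1.5,-1.25,0,0,0],[1,2.8,-1.5,-1.25,0,0,0],[1,2.8,-1.5,-1.25,0,0,0],[1,2.8,-1.5,-1.25,0,0,0],[1,2.8,-1.5,-1.25,0,0,0],[1,2.8,-1.5,-1.25,0,0,0]])

```text
t: 1.3
ee_pos: [0.4469, -0.2628, 0.3814]
tcp_rot: [-3.141, 0.0, 0.332]
ft_force: [0.4, -0.4, 0.1]
width: 1.001
```

```bash
cat >> h.py <<'E'
def snap(name):
    import json
    c={k:np.array(v).tolist() for k,v in arm.camera_info('wrist').items()}
    im=arm.read_camera('wrist'); cv2.imwrite(f'pics/{name}.png',im[...,::-1]); json.dump(c,open(f'pics/{name}.json','w')); return im
def load(name):
    import json
    return cv2.imread(f'pics/{name}.png')[...,::-1], {k:np.array(v) for k,v in json.load(open(f'pics/{name}.json')).items()}
def goto(pos,rot=None):
    "turn (tool rotvec) first, then shift in turned tool axes, cm"
    o=arm.get_obs(); A=R.from_euler('xyz',o['tcp_rot']); B=rot if rot is not None else A
    print('t',o['t'],'pos',o['ee_pos'].round(4),'F',o['ft_force'].round(1),'w',round(o['width'],3))
    print('turn',(A.inv()*B).as_rotvec().round(4),'shift cm',(B.inv().apply(np.asarray(pos)-o['ee_pos'])*100).round(2))
E
python3 - <<'E'
from h import *
np.set_printoptions(precision=4,suppress=True)
snap('w1'); o=arm.get_obs(); print(o['t'],o['ee_pos'],o['tcp_rot'],o['joints'])
S=cv2.imread('pics/scene0.png')[...,::-1];D=cv2.imread('pics/side0.png')[...,::-1]
for nm,im,bx in(('scene',S,(150,170,235,300)),('side',D,(235,210,290,330))):
    print(nm,blobs(im,(82,120,80),(95,255,255),bx)[0])
_,c=load('w1'); print(proj('wrist',(.5604,-.2538,.165),c))
E
```

```text
1.35 [ 0.4507 -0.2597  0.3835] [-3.1414 -0.0068  0.3359] [-0.6606  0.1413  1.3158  0.0059  1.6809  0.5749]
scene [((np.float64(206.3), np.float64(194.5)), [197, 183, 19, 24, 348]), ((np.float64(216.2), np.float64(226.2)), [210, 212, 13, 29, 183]), ((np.float64(192.0), np.float64(233.9)), [182, 223, 20, 23, 373]), ((np.float64(204.0), np.float64(264.5)), [196, 251, 16, 28, 194])]
side [((np.float64(253.3), np.float64(232.3)), [246, 221, 15, 25, 285]), ((np.float64(273.0), np.float64(251.9)), [265, 240, 17, 26, 351]), ((np.float64(256.2), np.float64(270.7)), [252, 251, 9, 41, 248]), ((np.float64(275.4), np.float64(292.8)), [271, 272, 9, 43, 272])]
[343.8521  78.9173]
```

View pics/w1.png

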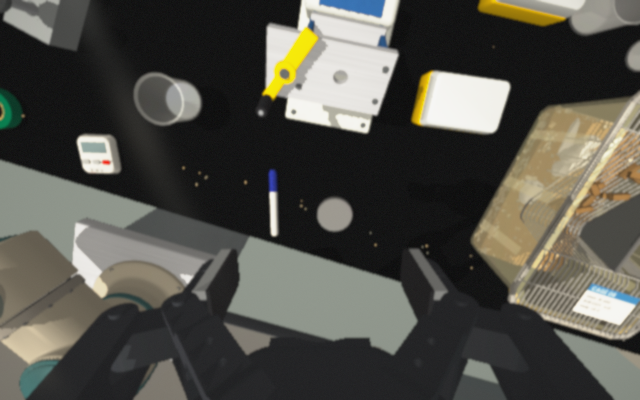

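Hole at wrist pixel (340,77), predicted (344,79). Keeper pivot at (285,74), post at (264,105), beaker at about (168,98). Refining hole and frame yaw.

```bash
python3 - <<'E'
from h import *
np.set_printoptions(precision=4,suppress=True)
im,c=load('w1'); g=cv2.cvtColor(im,cv2.COLOR_RGB2GRAY)
b=g[66:90,328:353]; print('grey',b.min(),np.median(b))
def cen(g,x0,y0,x1,y1):
    b=g[y0:y1,x0:x1].astype(float); w=np.clip(np.median(b)-25-b,0,None); Y,X=np.mgrid[y0:y1,x0:x1]; return (X*w).sum()/w.sum(),(Y*w).sum()/w.sum()
h=cen(g,328,66,353,90)
S=cv2.cvtColor(cv2.imread('pics/scene0.png'),cv2.COLOR_BGR2GRAY); hs=cen(S,391,109,405,122)
print('hole px',h,hs)
Hw=plane('wrist',h,.165,c); Hs=plane('scene',hs,.165); print('hole wrist',Hw,'scene',Hs,'tri',tri(ray('wrist',h,c),ray('scene',hs)))
pv=plane('wrist',(285,74),.1784,c)
for k in range(1):
    psi=.137; a=np.array([-.5*np.cos(psi),-.5*np.sin(psi),.866]); v=pv-a*.0155-Hw; print('pivot vec',v,np.linalg.norm(v),'yaw',np.arctan2(-v[0],v[1]))
# plate edge on robot side and far edge
print('yel',blobs(im,(22,150,100),(32,255,255),(250,15,330,110))[0])
print('base corners', [plane('wrist',p,.012,c)[:2] for p in((287,121),(369,133))])
# plate corners top face: local (-38,88),(-38,-56) z=.165-.019
A=plane('wrist',(263,95),.146,c);B=plane('wrist',(386,116),.146,c);print('plate near corners',A,B,np.linalg.norm(A-B),np.arctan2(-(A-B)[0],(A-B)[1]))
print('turq',tri(ray('scene',(206.3,194.5)),ray('side',(253.3,232.3))),tri(ray('scene',(192,233.9)),ray('side',(273,251.9))))
print('beaker',plane('wrist',(183,101),.0,c),plane('wrist',(162,97),.08,c))
E
python3 - <<'E'
import cv2
im=cv2.imread('pics/w1.png')[10:140,250:410]; cv2.imwrite('pics/w1c.png',cv2.resize(im,(800,650*1),interpolation=cv2.INTER_CUBIC)[:600])
E
```

```text
grey 132 229.0
hole px (np.float64(338.9956485702445), np.float64(76.50580190634065)) (np.float64(396.2693602693603), np.float64(115.16835016835017))
hole wrist [ 0.561  -0.2474  0.165 ] scene [ 0.5631 -0.2509  0.165 ] tri (array([ 0.5607, -0.2473,  0.1689]), [0.09397259943309563, 0.0939725994329874])
pivot vec [-0.0114  0.0604 -0.    ] 0.06143837476261402 yaw 0.1859443187839331
yel [((np.float64(291.1), np.float64(62.0)), [262, 28, 56, 72, 1213])]
base corners [array([ 0.4797, -0.1901]), array([ 0.5078, -0.3348])]
plate near corners [ 0.5112 -0.1642  0.146 ] [ 0.5386 -0.322   0.146 ] 0.1601292385571465 0.17173154270814145
turq (array([0.6956, 0.2163, 0.1699]), [2.43644110863465, 2.4364411086345914]) (array([0.6377, 0.2967, 0.1703]), [2.2024349033279607, 2.202434903327927])
beaker [ 0.4514 -0.0048  0.    ] [ 0.4574 -0.0095  0.08  ]
```

View pics/w1c.png

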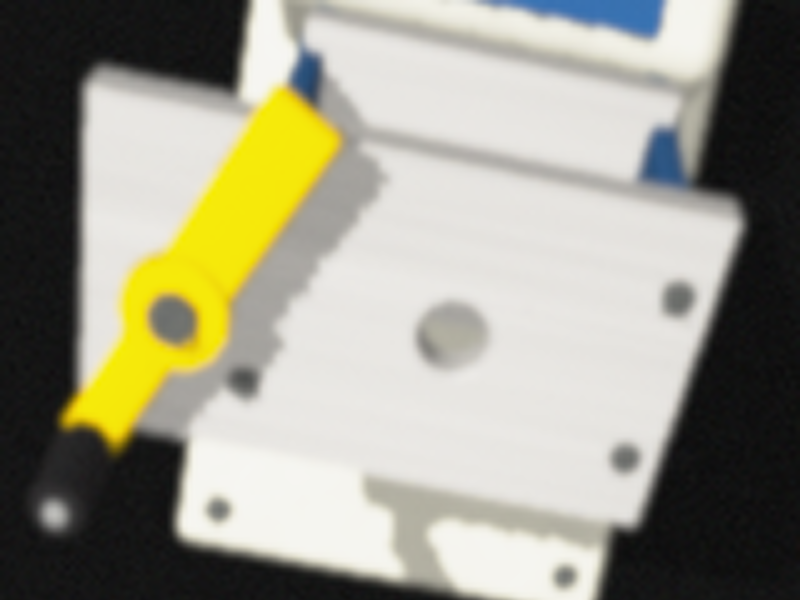

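Run:
```python
from h import *
np.set_printoptions(precision=4,suppress=True)
im,c=load('w1')
L=np.array([[0,0,0],[-38,-56,0],[38,-56,0],[38,88,0],[0,64,15.5]])/1000
px=[(340.6,77.1),(377.4,115.0),(398.6,54.4),(267,27.4),(284.6,73.8)]
T=R.from_euler('y',-30,degrees=True); Lr=T.apply(L); Z=.165+Lr[:,2]
W=np.array([plane('wrist',p,z,c) for p,z in zip(px,Z)])
w=np.array([3,1,1,1,1.])
a=Lr[:,:2]; ma=(a*w[:,None]).sum(0)/w.sum(); mW=(W[:,:2]*w[:,None]).sum(0)/w.sum()
A=a-ma;B=W[:,:2]-mW; psi=np.arctan2((w*(A[:,0]*B[:,1]-A[:,1]*B[:,0])).sum(),(w*(A*B).sum(1)).sum())
Rz=np.array([[np.cos(psi),-np.sin(psi)],[np.sin(psi),np.cos(psi)]]); t=mW-Rz@ma
print('psi',psi,'origin',t,'res mm',(W[:,:2]-(a@Rz.T+t))*1000)
print('hole direct',W[0], 'scene hole', plane('scene',(397.9-.3,115.1),.165))
F=R.from_euler('z',psi)*T
for q in(1.0,1.2,1.3,1.4,1.6):
    p=F.apply([-.04*np.sin(q),.064+.04*np.cos(q),.0485])+np.r_[t,.165]; print(q,proj('wrist',p,c))
Rt=R.from_matrix(np.c_[[1,0,0],[0,-1,0],[0,0,-1]]) # tool down yaw0
yaw=-.172
goto((.555,.19,.36),R.from_euler('xyz',[np.pi,0,yaw]))
```

```text
psi 0.15530095494983137 origin [ 0.5604 -0.2498] res mm [[ 0.5845  0.3593]
 [-0.4617 -0.7558]
 [-0.3667 -0.87  ]
 [-0.0702  0.3903]
 [-0.8551  0.1577]]
hole direct [ 0.561  -0.2495  0.165 ] scene hole [ 0.5609 -0.2533  0.165 ]
1.0 [259.3993 111.0892]
1.2 [265.5708 115.0083]
1.3 [268.8242 116.5639]
1.4 [272.1557 117.8379]
1.6 [278.9524 119.5144]
t 1.35 pos [ 0.4507 -0.2597  0.3835] F [2.8 1.6 1.9] w 0.998
turn [-0.0019 -0.0066  0.5079] shift cm [  2.58 -46.09   2.35]
```

Emit:
move_arm(steps=[[1,0,0,0,0,0,0.127],[1,0,0,0,0,0,0.127],[1,0,0,0,0,0,0.127],[1,0,0,0,0,0,0.127],[1,0.2,-3.8,0.2,0,0,0],[1,0.2,-3.8,0.2,0,0,0],[1,0.2,-3.8,0.2,0,0,0],[1,0.2,-3.8,0.2,0,0,0],[1,0.2,-3.8,0.2,0,0,0],[1,0.2,-3.8,0.2,0,0,0],[1,0.2,-3.8,0.2,0,0,0],[1,0.2,-3.8,0.2,0,0,0]])

```text
t: 2.55
ee_pos: [0.5153, 0.0339, 0.3648]
tcp_rot: [3.141, 0.001, -0.176]
ft_force: [1.2, -0.8, 0.4]
width: 1.002
```

Emit:
move_arm(steps=[[1,0.2,-3.8,0.2,0,0,0],[1,0.2,-3.8,0.2,0,0,0],[1,0.2,-3.8,0.2,0,0,0],[1,0.2,-3.8,0.2,0,0,0],[1,0,0,0,0,0,0],[1,0,0,0,0,0,0]])

```text
t: 3.15
ee_pos: [0.5496, 0.181, 0.3563]
tcp_rot: [3.14, 0.002, -0.175]
ft_force: [-1.1, -0.7, 0.2]
width: 1.001
```

Run:
```python
from h import *
np.set_printoptions(precision=4,suppress=True)
im=snap('w2'); _,c=load('w2'); o=arm.get_obs(); print(o['t'],o['ee_pos'],o['tcp_rot'],o['ft_force'])
print(proj('wrist',(.604,.1855,.202),c))
bl,k=blobs(im,(0,150,60),(8,255,255),(0,0,640,400)); print(bl)
p=proj('wrist',(.604,.1855,.19),c).astype(int)
x,y=max(0,p[0]-80),max(0,p[1]-60); print(x,y)
cv2.imwrite('pics/w2c.png',cv2.resize(im[y:y+120,x:x+160,::-1],(800,600),interpolation=cv2.INTER_CUBIC))
```

```text
3.2 [0.5496 0.1802 0.3567] [ 3.1402  0.001  -0.1759] [-0.0373  0.687  -0.7424]
[306.2986 132.7916]
[((np.float64(307.3), np.float64(137.4)), [293, 123, 29, 30, 611])]
226 71
```

View pics/w2c.png

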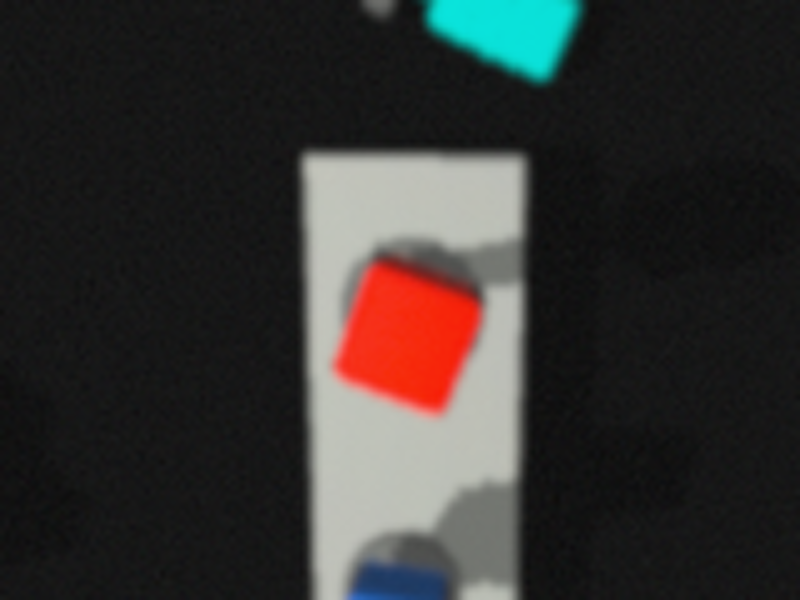

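Run:
```python
from h import *
np.set_printoptions(precision=4,suppress=True)
im,c=load('w2')
P=np.array([plane('wrist',(226+x/5,71+y/5),.202,c) for x,y in((375,260),(480,300),(440,415),(335,370))])
print(P[:,:2],'sides',[np.linalg.norm(P[i]-P[i-1]) for i in range(4)])
m=P.mean(0); e=[(P[1]-P[0])+(P[2]-P[3]),(P[3]-P[0])+(P[2]-P[1])]
print('centre',m,'angles',[np.arctan2(v[1],v[0]) for v in e])
yaw=np.arctan2(e[1][1],e[1][0])  # along image down
yaw=(yaw+np.pi/4)%(np.pi/2)-np.pi/4; print('yaw',yaw)
# grasp slightly high on the handle: grip point z .183, TCP below by hold
goto((m[0],m[1],.183-.0187),R.from_euler('xyz',[np.pi,0,yaw]))
```

```text
[[0.6146 0.189 ]
 [0.603  0.1691]
 [0.5809 0.1816]
 [0.5941 0.2016]] sides [np.float64(0.02410793835592498), np.float64(0.02304393005715345), np.float64(0.02531714298853374), np.float64(0.023990355219600277)]
centre [0.5981 0.1853 0.202 ] angles [np.float64(-2.1263179447955753), np.float64(2.609866908623694)]
yaw -0.5317257449660993
t 3.2 pos [0.5496 0.1802 0.3567] F [-0.   0.7 -0.7] w 0.998
turn [0.0016 0.0007 0.3558] shift cm [ 3.92 -2.9  19.24]
```

Run:
```python
from h import *
np.set_printoptions(precision=4,suppress=True)
im,c=load('w2')
f=lambda x,y,z:plane('wrist',(226+x/5,71+y/5),z,c)
e1,e2=f(303,153,.05),f(527,155,.05); print('block end',e1,e2,np.linalg.norm(e1-e2))
n=np.cross(e2-e1,[0,0,1]);n/=np.linalg.norm(n); m=(e1+e2)/2
for s in(1,-1): print('red hole',m+s*n*.035)
print('collar centre (z .144)',f(412,300,.144))
# red blob from wrist with scene
print(tri(ray('wrist',(307.3,137.4),c),ray('scene',(245.8,207.5))),tri(ray('wrist',(307.3,137.4),c),ray('side',(294,223.2))))
print(c['xyz'],c['orientation'],arm.get_obs()['ee_pos'])
```

```text
block end [0.6427 0.2154 0.05  ] [0.6303 0.1486 0.05  ] 0.06800212921866605
red hole [0.6021 0.1883 0.05  ]
red hole [0.6709 0.1757 0.05  ]
collar centre (z .144) [0.6011 0.186  0.144 ]
(array([0.5988, 0.1874, 0.1899]), [1.5093496526002128, 1.5093496526003778]) (array([0.5994, 0.1872, 0.1786]), [2.48903133488491, 2.4890313348851407])
[0.6275 0.1675 0.4997] [-0.3129 -0.0006 -1.7446] [0.5496 0.1802 0.3567]
```

Emit:
move_arm(steps=[[1,0,0,0,0,0,0.119],[1,0,0,0,0,0,0.119],[1,0,0,0,0,0,0.118],[1,2,-1.55,3,0,0,0],[1,2,-1.55,3,0,0,0],[1,0,0,3,0,0,0],[1,0,0,3,0,0,0],[1,0,0,3,0,0,0],[1,0,0,2.5,0,0,0],[1,0,0,2.1,0,0,0],[1,0,0,0,0,0,0]])

```text
t: 4.3
ee_pos: [0.5978, 0.1848, 0.1583]
tcp_rot: [3.137, 0.005, -0.534]
ft_force: [-0.4, -0.3, 0.1]
width: 0.996
```

Run:
```python
from h import *
im=snap('w3')
goto((.600,.1865,.160),R.from_euler('xyz',[np.pi,0,-.532]))
```

```text
t 4.35 pos [0.5992 0.1854 0.1603] F [-0.4  0.2  1. ] w 0.999
turn [ 0.0025  0.0021 -0.002 ] shift cm [ 0.01 -0.14  0.03]
```

View pics/w3.png

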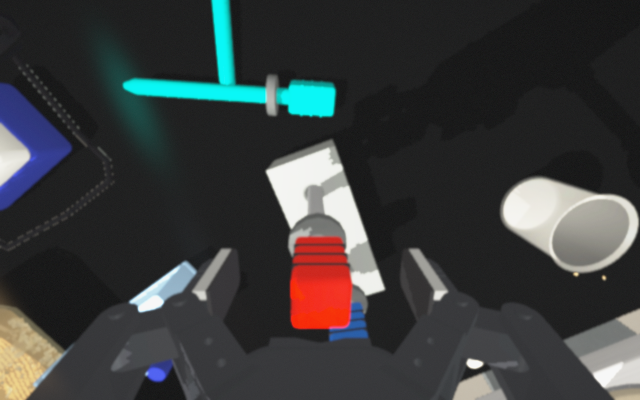

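The handle at (320,295) sits centred between the open fingers and aligned with the pads. Grip and lift.

Emit:
move_arm(steps=[[0,0,0,0,0,0,0],[0,0,0,0,0,0,0],[0,0,0,0,0,0,0],[0,0,0,0,0,0,0],[0,0,0,0,0,0,0],[0,0,0,0,0,0,0]], newtons=70)

```text
t: 4.95
ee_pos: [0.6009, 0.1875, 0.1623]
tcp_rot: [-3.14, -0.002, -0.532]
ft_force: [-0.3, 0.9, 4.4]
width: 0.301
```

Emit:
move_arm(steps=[[0,0,0,-0.5,0,0,0],[0,0,0,-1,0,0,0],[0,0,0,-2,0,0,0],[0,0,0,-3,0,0,0],[0,0,0,-3,0,0,0],[0,0,0,-3,0,0,0],[0,0,0,-3,0,0,0],[0,0,0,-3,0,0,0],[0,0,0,-3,0,0,0],[0,0,0,-2,0,0,0],[0,0,0,0,0,0,0],[0,0,0,0,0,0,0]])

```text
t: 6.15
ee_pos: [0.5995, 0.1869, 0.3958]
tcp_rot: [3.14, 0.001, -0.532]
ft_force: [0.4, 0.4, -2.2]
width: 0.296
```

```bash
cat >> h.py <<'E'
psi=.1553; H=np.array([.5604,-.2498,.165]); FR=R.from_euler('z',psi)*R.from_euler('y',-30,degrees=True); TR=FR*R.from_euler('x',np.pi)
def fr(p): return H+FR.apply(np.asarray(p)/1000.)   # frame mm -> world
E
python3 - <<'E'
from h import *
goto((.45,-.27,.40),R.from_euler('xyz',[np.pi,0,psi]))
S=arm.read_camera('side'); X=arm.read_camera('scene')
cv2.imwrite('pics/s2.png',np.hstack([S[60:360,150:500],X[0:300,150:500]])[...,::-1])
E
```

```text
t 6.15 pos [0.5995 0.1869 0.3958] F [ 0.4  0.4 -2.2] w 0.296
turn [ 0.0008  0.0013 -0.6875] shift cm [-21.84  42.83  -0.42]
```

View pics/s2.png

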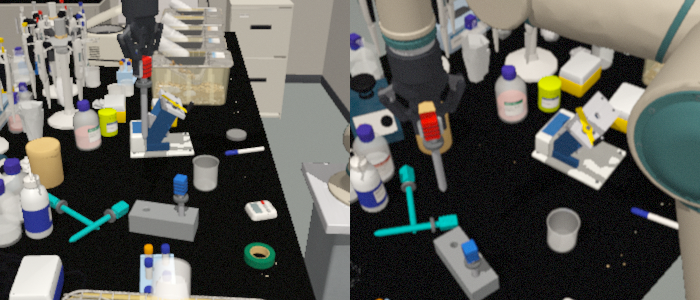

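The axle came out cleanly and hangs in the gripper, and the blue one is still seated. The two turquoise lookalikes now lie on the bench. They're not needed and clear of my path. Carrying on to the rotator.

Emit:
move_arm(steps=[[0,0,0,0,0,0,-0.115],[0,0,0,0,0,0,-0.115],[0,0,0,0,0,0,-0.115],[0,0,0,0,0,0,-0.114],[0,0,0,0,0,0,-0.114],[0,0,0,0,0,0,-0.114],[0,-1.8,3.6,0,0,0,0],[0,-1.8,3.6,0,0,0,0],[0,-1.8,3.6,0,0,0,0],[0,-1.8,3.6,0,0,0,0],[0,-1.8,3.6,0,0,0,0],[0,-1.8,3.6,0,0,0,0]])

```text
t: 7.45
ee_pos: [0.5252, -0.0442, 0.3946]
tcp_rot: [-3.141, 0.003, 0.155]
ft_force: [0.4, 0.3, -1.4]
width: 0.292
```

Emit:
move_arm(steps=[[0,-1.8,3.6,0,0,0,0],[0,-1.8,3.6,0,0,0,0],[0,-1.8,3.6,0,0,0,0],[0,-1.8,3.6,0,0,0,0],[0,-1.8,3.5,0,0,0,0],[0,-1.8,3.5,0,0,0,0],[0,0,0,0,0,0,0]])

```text
t: 8.15
ee_pos: [0.4508, -0.2751, 0.394]
tcp_rot: [-3.141, 0.005, 0.149]
ft_force: [-0.5, 0.5, -1.6]
width: 0.293
```

Run:
```python
from h import *
goto(H+FR.apply([0,0,.182]),TR)
print(arm.get_obs()['joints'])
```

```text
t 8.15 pos [ 0.4508 -0.2751  0.394 ] F [-0.5  0.5 -1.6] w 0.293
turn [ 0.0014  0.5282 -0.0066] shift cm [-1.74 -0.81  7.24]
[-0.67754909  0.15872672  1.26980779 -0.00319548  1.71638408  0.74414077]
```

Emit:
move_arm(steps=[[0,0,0,0,0,0.106,0],[0,0,0,0,0,0.106,0],[0,0,0,0,0,0.106,0],[0,0,0,0,0,0.105,0],[0,0,0,0,0,0.105,0],[0,-0.9,-0.4,2.5,0,0,0],[0,-0.8,-0.4,2.5,0,0,0],[0,0,0,0,0,0,0],[0,0,0,0,0,0,0]])

```text
t: 9.05
ee_pos: [0.4621, -0.2607, 0.3441]
tcp_rot: [-3.14, -0.527, 0.155]
ft_force: [1.1, -0.3, -1.3]
width: 0.292
```

Run:
```python
from h import *
goto(H+FR.apply([0,0,.182]),TR)
W=snap('w4');S=arm.read_camera('side'); X=arm.read_camera('scene')
cv2.imwrite('pics/side4.png',S[...,::-1]);cv2.imwrite('pics/scene4.png',X[...,::-1])
c=lambda im,b:cv2.resize(im[b[1]:b[3],b[0]:b[2],::-1],(400,300),interpolation=cv2.INTER_CUBIC)
cv2.imwrite('pics/c4.png',np.vstack([np.hstack([c(X,(320,40,440,130)),c(S,(270,90,390,180))]),np.hstack([c(W,(200,40,440,220)),c(W,(260,100,380,190))])]))
for n,k in(('scene',None),('side',None)): print(n,proj(n,fr([0,0,0])),proj(n,fr([0,0,52])),proj(n,fr([0,0,182])))
_,k=load('w4'); print(proj('wrist',fr([0,0,0]),k),proj('wrist',fr([0,0,52]),k),proj('wrist',fr([0,0,182]),k))
```

```text
t 9.05 pos [ 0.4621 -0.2607  0.3441] F [ 1.1 -0.3 -1.3] w 0.292
turn [-0.0017 -0.0038 -0.0007] shift cm [-0.4   0.44  2.25]
scene [396.86018536 115.91781637] [408.98542183 105.73251228] [444.00544033  76.31539218]
side [321.25117637 159.42996719] [329.39413571 145.76431198] [350.70997822 109.9916964 ]
[323.62110907 176.1402689 ] [324.140984   187.14833241] [326.67137587 240.72797756]
```

View pics/c4.png

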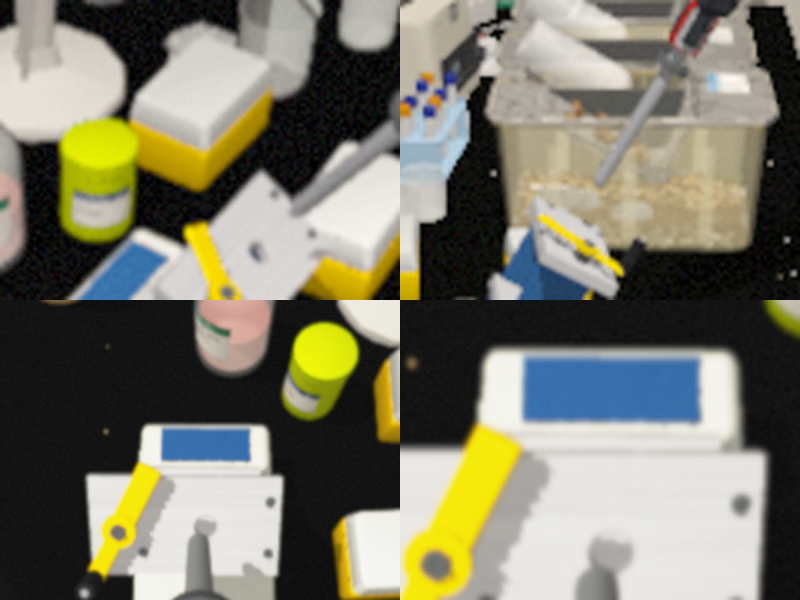

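Run:
```python
from h import *
np.set_printoptions(precision=1,suppress=True)
_,k=load('w4')
loc=lambda X:FR.inv().apply(X-H)*1000
ee=np.array([.4621,-.2607,.3441])
r=[ray('scene',(408.4,103.8)),ray('side',(329.2,146)),ray('wrist',(319.3,184.5),k)]
print('tcp in frame',loc(ee))
for n,s in(('sc+sd',r[:2]),('all',r),('sc+w',[r[0],r[2]]),('sd+w',[r[1],r[2]])):
    X,e=tri(*s); print(n,loc(X),np.array(e))
# rod mid edges in wrist: rod axis pixel at larger row
im,_=load('w4'); g=cv2.cvtColor(im,cv2.COLOR_RGB2GRAY)
for y in(180,183,186,190,195,200,205): print(y,g[y,304:340:2])
```

```text
tcp in frame [  4.    4.4 204.5]
sc+sd [ 1.8 -2.6 51.1] [2.3 2.3]
all [ 3.2  4.  54.4] [3.4 2.8 1.4]
sc+w [ 5.   5.2 60.2] [0.2 0.2]
sd+w [ 2.4  5.4 52.3] [0.7 0.7]
180 [232 232 232 232 232 225 188 141 137 147 164 184 215 231 233 233 232 233]
183 [231 231 231 232 221 165 145 138 125 110 143 222 231 232 232 231 231 231]
186 [231 231 231 230 196 149 143 137 123 110 119 215 230 231 231 231 231 231]
190 [232 233 233 232 188 146 143 136 124 110 104 203 232 233 232 232 232 232]
195 [232 232 232 227 174 145 142 134 124 110 100 174 229 232 232 231 231 231]
200 [231 230 230 221 160 145 141 134 124 111  98 153 228 231 231 231 231 230]
205 [242 242 242 233 158 146 142 134 126 111  99 113 178 198 198 197 197 197]
```

Emit:
move_arm(steps=[[0,-0.2,0.23,1,0,0,0],[0,-0.2,0.22,1,0,0,0],[0,0,0,1,0,0,0],[0,0,0,0,0,0,0],[0,0,0,0,0,0,0],[0,0,0,0,0,0,0]])

```text
t: 9.8
ee_pos: [0.4745, -0.2642, 0.3168]
tcp_rot: [3.141, -0.528, 0.155]
ft_force: [0.2, -0.0, -1.9]
width: 0.291
```

Run:
```python
from h import *
np.set_printoptions(precision=1,suppress=True)
im=snap('w5'); _,k=load('w5'); goto(H+FR.apply([0,0,.152]),TR)
loc=lambda X:FR.inv().apply(X-H)*1000
print(loc(arm.get_obs()['ee_pos']))
for z in(0,20,60): print(z,proj('wrist',fr([0,0,z]),k))
b=im[140:230,260:380,::-1]; cv2.imwrite('pics/w5c.png',cv2.resize(b,(800,600),interpolation=cv2.INTER_CUBIC))
```

```text
t 9.85 pos [ 0.5 -0.3  0.3] F [-0.9 -0.1 -0.3] w 0.296
turn [ 0. -0. -0.] shift cm [-0.1 -0.1  2.3]
[  0.6  -1.1 175.2]
0 [318.9 179.2]
20 [318.9 183.6]
60 [318.8 194.2]
```

View pics/w5c.png

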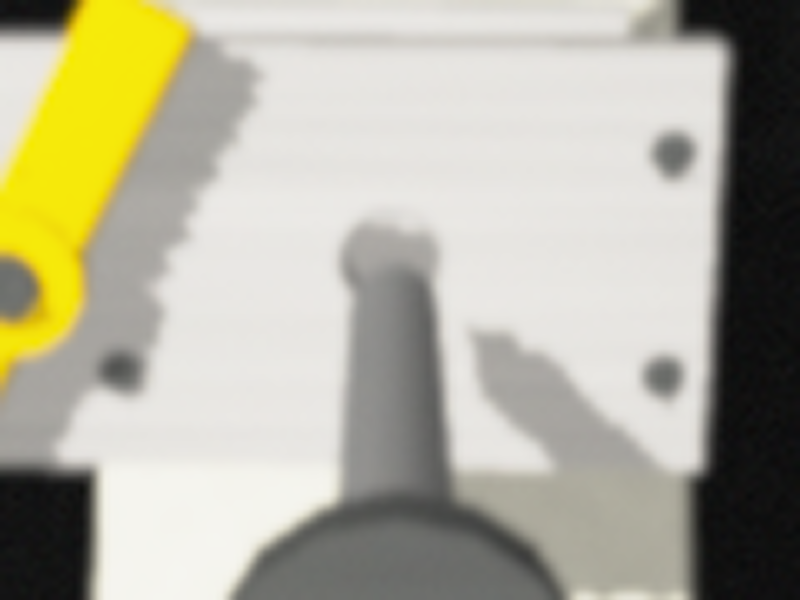

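Hole at (318.5,178.5), predicted (318.9,179.2). The rod axis is centred on it and the tip about 23 mm above, within about 1 mm. Inserting.

Emit:
move_arm(steps=[[0,0,0,0.8,0,0,0],[0,0,0,0.8,0,0,0],[0,0,0,0.8,0,0,0],[0,0,0,0.6,0,0,0],[0,0,0,0.5,0,0,0],[0,0,0,0,0,0,0],[0,0,0,0,0,0,0]])

```text
t: 10.55
ee_pos: [0.4919, -0.2614, 0.2863]
tcp_rot: [-3.142, -0.528, 0.155]
ft_force: [-0.1, 0.6, -2.0]
width: 0.296
```

```bash
cat >> h.py <<'E'
def st():
    o=arm.get_obs(); print('t',o['t'],'frame mm',(FR.inv().apply(o['ee_pos']-H)*1000).round(1),'F frame',FR.inv().apply(o['ft_force']).round(1),'M',FR.inv().apply(o['ft_torque']).round(2),'w',round(float(o['width']),3),'rot err',(TR.inv()*R.from_euler('xyz',o['tcp_rot'])).as_rotvec().round(3))
E
python3 -c "
from h import *
st();snap('w6');st()"
```

```text
t 10.55 frame mm [  0.5  -0.9 139.8] F frame [-1.   0.6 -1.7] M [-0.03  0.35 -0.02] w 0.296 rot err [-0.     0.004  0.   ]
t 10.6 frame mm [  0.6  -1.  140. ] F frame [-1.  -0.  -1.4] M [-0.01  0.31  0.  ] w 0.295 rot err [-0.001  0.005  0.   ]
```

Emit:
move_arm(steps=[[0,0,0,1,0,0,0],[0,0,0,1,0,0,0],[0,0,0,1,0,0,0],[0,0,0,1,0,0,0],[0,0,0,1,0,0,0],[0,0,0,1,0,0,0],[0,0,0,0.8,0,0,0],[0,0,0,0.8,0,0,0],[0,0,0,0.8,0,0,0],[0,0,0,0,0,0,0]])

```text
t: 11.6
ee_pos: [0.5336, -0.2544, 0.2126]
tcp_rot: [-3.14, -0.527, 0.154]
ft_force: [-0.9, 0.3, -1.3]
width: 0.294
```

```bash
python3 -c "
from h import *
st();snap('w7');st()"
```

```text
t 11.6 frame mm [ 0.2 -0.4 54.8] F frame [-1.4  0.5 -0.7] M [-0.01  0.38  0.05] w 0.294 rot err [0.001 0.003 0.001]
t 11.65 frame mm [ 0.5 -0.6 55.4] F frame [-0.8 -0.7 -1.6] M [-0.01  0.34  0.03] w 0.294 rot err [0.001 0.004 0.001]
```

Emit:
move_arm(steps=[[0,0,0,0.8,0,0,0],[0,0,0,0.8,0,0,0],[0,0,0,0.8,0,0,0],[0,0,0,0.5,0,0,0],[0,0,0,0.2,0,0,0],[0,0,0,0.2,0,0,0],[0,0,0,0,0,0,0],[0,0,0,0,0,0,0]])

```text
t: 12.45
ee_pos: [0.55, -0.2524, 0.1855]
tcp_rot: [3.141, -0.528, 0.155]
ft_force: [-0.3, 0.4, -0.6]
width: 0.295
```

```bash
python3 -c "
from h import *
st()"
```

```text
t 12.45 frame mm [ 1.  -1.  23.1] F frame [-0.5  0.5 -0.4] M [0.06 0.43 0.06] w 0.295 rot err [-0.     0.005  0.   ]
```

Emit:
move_arm(steps=[[0,0,0,0.15,0,0,0],[0,0,0,0.15,0,0,0],[0,0,0,0,0,0,0],[0,0,0,0,0,0,0]])

```text
t: 12.85
ee_pos: [0.5504, -0.2523, 0.1854]
tcp_rot: [3.138, -0.528, 0.158]
ft_force: [-16.8, 1.2, 17.6]
width: 0.295
```

```bash
python3 -c "
from h import *
st();snap('w8');st()
_,k=load('w8');print([proj('wrist',fr(p),k) for p in([0,0,0],[0,0,8],[0,64,15.5])])
S=arm.read_camera('side');X=arm.read_camera('scene');W,_=load('w8')
c=lambda im,b:cv2.resize(im[b[1]:b[3],b[0]:b[2],::-1],(400,300),interpolation=cv2.INTER_CUBIC)
cv2.imwrite('pics/c8.png',np.vstack([np.hstack([c(X,(345,70,465,160)),c(S,(270,120,370,195))]),np.hstack([c(W,(200,100,440,280)),c(W,(260,140,380,230))])]))
"
```

```text
t 12.85 frame mm [ 1.3 -0.9 22.8] F frame [-5.4  3.7 23.4] M [ 0.59  1.61 -0.07] w 0.295 rot err [-0.002  0.005 -0.003]
t 12.9 frame mm [ 1.3 -0.9 22.8] F frame [-4.6  4.  25.1] M [ 0.61  1.63 -0.14] w 0.299 rot err [-0.002  0.005 -0.002]
[array([318.38754437, 236.75353818]), array([318.34391122, 242.35237938]), array([211.32831922, 247.83071163])]
```

View pics/c8.png

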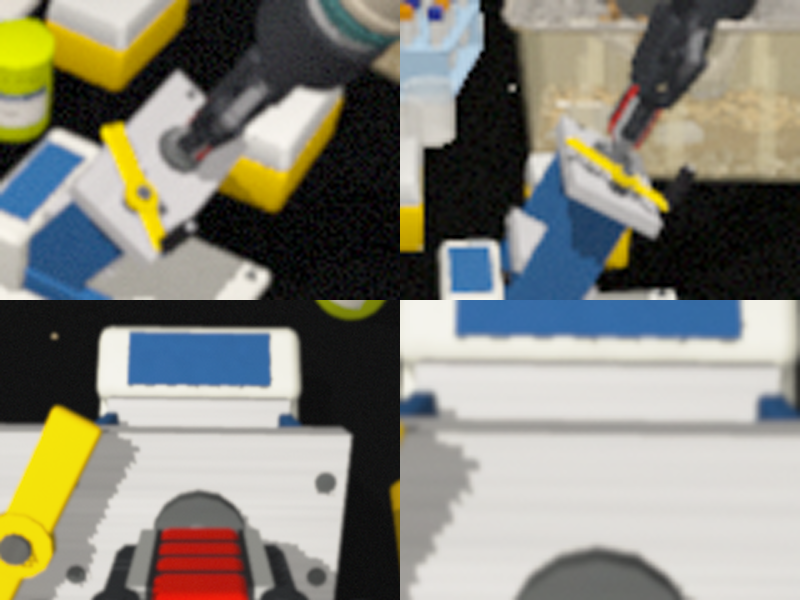

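The collar is on the upper plate: 24 N contact at the expected depth, tip ≈129 mm down. The keeper is still open. Release and back off along the axis.

Emit:
move_arm(steps=[[0.55,0,0,0,0,0,0],[0.55,0,0,0,0,0,0],[0.55,0,0,0,0,0,0],[0.55,0,0,-0.5,0,0,0],[0.55,0,0,-1.5,0,0,0],[0.55,0,0,-2,0,0,0],[0.55,0,0,-2,0,0,0],[0.55,0,0,-2,0,0,0],[0.55,0,0,-2,0,0,0],[0.55,0,0,0,0,0,0]])

```text
t: 14.0
ee_pos: [0.5021, -0.2612, 0.2718]
tcp_rot: [3.136, -0.531, 0.156]
ft_force: [0.3, -0.0, -0.5]
width: 0.553
```

```bash
python3 -c "
from h import *
st();im=snap('w9');_,k=load('w9')
print('grip pred',proj('wrist',fr([0,0,62]),k),'red',blobs(im,(0,150,60),(8,255,255),(200,100,440,400))[0])
for q in(.9,1.0,1.1,1.2): print(q,proj('wrist',fr([-40*np.sin(q),64+40*np.cos(q),48.5]),k))
S=arm.read_camera('side');X=arm.read_camera('scene')
c=lambda im,b:cv2.resize(im[b[1]:b[3],b[0]:b[2],::-1],(400,300),interpolation=cv2.INTER_CUBIC)
cv2.imwrite('pics/c9.png',np.vstack([np.hstack([c(X,(345,70,465,160)),c(S,(270,120,370,195))]),np.hstack([c(im,(160,130,400,310)),c(im,(150,190,270,280))])]))
"
```

```text
t 14.0 frame mm [  2.   -2.3 122.2] F frame [ 0.  -0.1 -0.6] M [-0.04  0.23  0.02] w 0.553 rot err [-0.005  0.007 -0.001]
grip pred [316.55428001 216.88126775] red [((np.float64(316.9), np.float64(210.7)), [301, 189, 32, 43, 1273])]
0.9 [213.08726727 245.24211628]
1.0 [217.17940979 247.6808338 ]
1.1 [221.45791386 249.75490818]
1.2 [225.88421994 251.44906151]
```

View pics/c9.png

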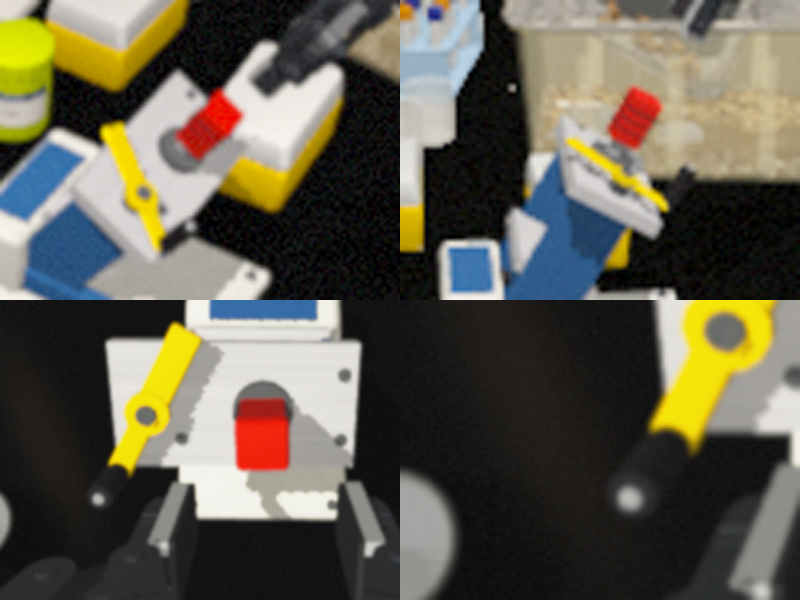

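Released. The axle stands home on the axis and the keeper is open, with its post head at (219,249), giving q≈1.05. Next: move over the post and come down around it.

Emit:
move_arm(steps=[[0.4,-1.2,-2.9,0,0,0,0],[0.4,-1.2,-2.9,0,0,0,0],[0.4,-1.2,-2.8,0,0,0,0],[0.4,0,0,0,0,0,0],[0.4,0,0,2,0,0,0],[0.4,0,0,2,0,0,0],[0.4,0,0,1,0,0,0],[0.4,0,0,0,0,0,0]])

```text
t: 14.95
ee_pos: [0.4826, -0.1752, 0.2059]
tcp_rot: [-3.138, -0.526, 0.154]
ft_force: [-0.1, 0.1, -0.2]
width: 0.403
```

```bash
python3 -c "
from h import *
st();im=snap('w10');_,k=load('w10')
print(proj('wrist',fr([-34.7,83.9,48.5]),k),proj('wrist',arm.get_obs()['ee_pos'],k))
cv2.imwrite('pics/w10c.png',cv2.resize(im[160:340,200:440,::-1],(800,600)))
"
```

```text
t 14.95 frame mm [-36.1  85.7  68. ] F frame [-0.1  0.1 -0.1] M [-0.06  0.27 -0.03] w 0.403 rot err [0.003 0.002 0.001]
[322.77133967 235.07139533] [320.62584909 251.92316941]
```

```bash
python3 -c "
from h import *
im,k=load('w10')
g=cv2.cvtColor(im,cv2.COLOR_RGB2GRAY)
print(g[222:250:2,300:346:2])
"
```

```text
[[ 15  19  16  21  20  18  23  33  36  35  34  31  33  31  29  32 146 237
  239 239 239 238 238]
 [ 18  19  19  19  18  19  24  35  36  37  36  37  33  33  29  28 124 231
  239 239 239 239 239]
 [ 22  17  17  19  18  16  23  35  37  44  46  48  45  41  37  30 100 227
  239 239 239 239 239]
 [ 20  17  19  21  16  18  26  37  45  50  50  51  51  49  45  35  88 224
  239 239 239 239 240]
 [ 17  19  21  17  21  17  28  41  48  50  65  76  71  53  48  43  76 222
  239 239 239 240 240]
 [ 18  19  22  21  15  16  28  44  48  70 135 160 145  99  52  45  71 220
  239 239 239 240 241]
 [ 20  20  18  16  17  18  30  45  49 104 181 190 180 150  77  45  75 216
  239 239 239 240 241]
 [ 20  20  22  19  19  19  27  43  49 108 179 187 178 158  83  45 113 228
  239 239 239 240 241]
 [ 17  18  18  15  19  20  22  38  45  73 145 170 165 131  62  66 169 237
  239 240 240 241 240]
 [ 18  21  19  20  20  17  18  29  40  46  75 106 100  71  66 158 228 238
  237 235 237 240 241]
 [ 21  16  19  22  18  20  16  20  30  37  41  44  44  45 136 228 238 236
  199 159 171 223 239]
 [ 18  20  18  20  19  20  17  16  17  21  27  27  27  42 172 237 239 231
  139 111 111 177 238]
 [ 18  19  17  18  20  17  19  19  18  15  16  18  15  43 175 238 240 232
  142 111 112 175 237]
 [ 18  20  17  19  17  16  20  20  16  17  17  16  19  41 175 237 240 238
  202 155 164 221 238]]
```

Emit:
move_arm(steps=[[0.4,0.1,0.15,1.5,0,0,0],[0.4,0,0,1.2,0,0,0],[0.4,0,0,1,0,0,0],[0.4,0,0,0.8,0,0,0],[0.4,0,0,0,0,0,0],[0,0,0,0,0,0,0],[0,0,0,0,0,0,0],[0,0,0,0,0,0,0],[0,0,0,0,0,0,0]], newtons=25)

```text
t: 15.9
ee_pos: [0.5061, -0.1738, 0.1698]
tcp_rot: [3.141, -0.528, 0.155]
ft_force: [-0.4, 0.6, 0.1]
width: 0.151
```

```bash
python3 -c "
from h import *
st()
q=np.linspace(1.05,0,8);p=np.c_[-4*np.sin(q),4*np.cos(q)];print(np.diff(p,axis=0).round(2))"
```

```text
t 15.9 frame mm [-33.8  83.4  25.1] F frame [-0.2  0.6  0.2] M [-0.01  0.26  0.02] w 0.151 rot err [-0.001  0.005  0.   ]
[[0.34 0.5 ]
 [0.41 0.44]
 [0.47 0.37]
 [0.52 0.3 ]
 [0.56 0.22]
 [0.58 0.13]
 [0.6  0.04]]
```

The post is gripped (12.8 mm). Swing it along the arc to shut.

Emit:
move_arm(steps=[[0,0.34,-0.5,0,0,0,0],[0,0.41,-0.44,0,0,0,0],[0,0.47,-0.37,0,0,0,0],[0,0.52,-0.3,0,0,0,0],[0,0.56,-0.22,0,0,0,0],[0,0.58,-0.13,0,0,0,0],[0,0.5,-0.04,0,0,0,0],[0,0,0,0,0,0,0],[0,0,0,0,0,0,0]])

```text
t: 16.8
ee_pos: [0.5323, -0.1486, 0.1868]
tcp_rot: [-3.14, -0.529, 0.155]
ft_force: [-1.8, 4.4, 4.8]
width: 0.152
```

```bash
python3 -c "
from h import *
st()"
```

```text
t 16.8 frame mm [  0.4 104.3  25. ] F frame [1.5 4.6 4.7] M [0.67 0.04 0.01] w 0.152 rot err [0.001 0.005 0.001]
```

Emit:
move_arm(steps=[[0,0.1,0.05,0,0,0,0],[0,0.1,0.05,0,0,0,0],[0,0,0,0,0,0,0]])

```text
t: 17.1
ee_pos: [0.5327, -0.1485, 0.187]
tcp_rot: [-3.138, -0.527, 0.154]
ft_force: [-5.5, 6.0, 5.7]
width: 0.15
```

```bash
python3 -c "
from h import *
st()"
```

```text
t 17.1 frame mm [  0.9 104.3  24.9] F frame [-1.1  6.8  7.2] M [0.95 0.37 0.06] w 0.15 rot err [0.003 0.003 0.001]
```

Emit:
move_arm(steps=[[0.4,0,0,0,0,0,0],[0.4,0,0,0,0,0,0],[0.4,0,0,0,0,0,0],[0.4,0,0,-0.5,0,0,0],[0.4,0,0,-1.5,0,0,0],[0.4,0,0,-2,0,0,0],[0.4,0,0,-2.5,0,0,0],[0.4,0,0,-3,0,0,0],[0.4,0,0,-3,0,0,0],[0.4,0,0,-2,0,0,0],[0.4,0,0,0,0,0,0],[0.4,0,0,0,0,0,0]])

```text
t: 18.3
ee_pos: [0.4614, -0.1617, 0.3126]
tcp_rot: [3.141, -0.528, 0.154]
ft_force: [-0.3, 0.2, -0.4]
width: 0.4
```

Run:
```python
from h import *
np.set_printoptions(precision=4,suppress=True)
st(); im=snap('w11');_,k=load('w11'); X=arm.read_camera('scene'); S=arm.read_camera('side')
cv2.imwrite('pics/scene11.png',X[...,::-1]);cv2.imwrite('pics/side11.png',S[...,::-1])
for q in(0,.15): print(q,'post head',proj('wrist',fr([-40*np.sin(q),64+40*np.cos(q),48.5]),k),'arm end',proj('wrist',fr([53*np.sin(q),64-53*np.cos(q),15.5]),k),'pivot',proj('wrist',fr([0,64,15.5]),k))
bl,m=blobs(im,(22,150,100),(32,255,255),(200,100,460,330)); print('yellow',bl)
# arm direction from yellow pixels cast on keeper top plane
ys,xs=np.nonzero(m); n=FR.apply([0,0,1.]); P0=fr([0,0,15.5])
lp=[]
for x,y in zip(xs[::3],ys[::3]):
    o,d=ray('wrist',(x,y),k); lp.append(FR.inv().apply(o+d*(n@(P0-o))/(n@d)-H)*1000)
lp=np.array(lp); v=cv2.fitLine(lp[:,:2].astype(np.float32),cv2.DIST_HUBER,0,.01,.01).ravel(); print('keeper line',v,'q',np.arctan(-v[0]/v[1]),lp.min(0),lp.max(0))
print('red blob',blobs(im,(0,150,60),(8,255,255),(250,80,480,390))[0],'pred handle top/mid',proj('wrist',fr([0,0,62]),k),proj('wrist',fr([0,0,41]),k))
r=[blobs(I,(0,150,90),(6,255,255),b)[0] for I,b in((X,(370,80,460,140)),(S,(300,120,360,180)))]; print(r)
if all(r):
    t,e=tri(ray('scene',r[0][0][0]),ray('side',r[1][0][0])); print('handle in frame mm',FR.inv().apply(t-H)*1000,e)
# blue axle and beaker unchanged?
for n,I,b in(('scene',X,(255,230,290,270)),('side',S,(318,225,345,262))): print(n,'blue',blobs(I,(100,120,60),(120,255,255),b)[0])
for n,I,b in(('scene',X,(335,200,390,260)),('side',S,(335,205,375,260))):
    A=cv2.imread(f'pics/{n}0.png')[b[1]:b[3],b[0]:b[2],::-1]; print(n,'beaker diff',np.abs(A.astype(int)-I[b[1]:b[3],b[0]:b[2]]).mean())
```

```text
t 18.3 frame mm [  0.9 102.4 169.9] F frame [-0.4  0.3 -0.2] M [ 0.03  0.29 -0.01] w 0.4 rot err [-0.001  0.005  0.001]
0 post head [318.0395 192.733 ] arm end [402.8824 184.0482] pivot [354.6174 184.0766]
0.15 post head [318.5054 198.503 ] arm end [402.9834 177.0172] pivot [354.6174 184.0766]
yellow [((np.float64(440.8), np.float64(104.4)), [426, 100, 32, 10, 102]), ((np.float64(362.7), np.float64(182.9)), [316, 173, 87, 22, 1182])]
keeper line [ 0.0848 -0.9964  2.3815 54.4454] q 0.0849336 [-11.3932 -35.5839  15.5   ] [ 87.2516 105.2841  15.5   ]
red blob [((np.float64(422.5), np.float64(192.4)), [404, 176, 38, 34, 1105])] pred handle top/mid [428.5967 196.7939] [420.9003 190.5417]
[[((np.float64(406.2), np.float64(106.9)), [398, 96, 17, 22, 157])], [((np.float64(328.2), np.float64(149.0)), [322, 142, 13, 15, 122])]]
handle in frame mm [-0.0245 -0.4659 41.4124] [2.1567762233647447, 2.1567762233646155]
scene blue [((np.float64(270.4), np.float64(250.6)), [262, 238, 17, 25, 292])]
side blue [((np.float64(330.0), np.float64(243.9)), [323, 233, 15, 22, 287])]
scene beaker diff 6.327676767676768
side beaker diff 5.142424242424243
```

Run:
```python
from h import *
np.set_printoptions(precision=3,suppress=True)
im,k=load('w11')
bl,m=blobs(im,(22,150,100),(32,255,255),(300,165,420,200))
ys,xs=np.nonzero(m); n=FR.apply([0,0,1.]); P0=fr([0,0,15.5])
lp=[]
for x,y in zip(xs,ys):
    o,d=ray('wrist',(x,y),k); lp.append(FR.inv().apply(o+d*(n@(P0-o))/(n@d)-H)*1000)
lp=np.array(lp); v=cv2.fitLine(lp[:,:2].astype(np.float32),cv2.DIST_HUBER,0,.01,.01).ravel(); print('line',v,'q',np.arctan(-v[0]/v[1]),lp.min(0),lp.max(0))
for a in range(10,100,15):
    s=lp[abs(lp[:,1]-a)<3]; print(a,s[:,0].min() if len(s) else None,s[:,0].max() if len(s) else None)
g=cv2.cvtColor(im,cv2.COLOR_RGB2GRAY); b=g[180:212,304:332].astype(float); w=np.clip(b-90,0,None)*(b<205); Y,X=np.mgrid[180:212,304:332]; print('pin',(X*w).sum()/w.sum(),(Y*w).sum()/w.sum())
print(g[182:208:2,306:332:2])
```

```text
line [ 0.019  1.     1.679 55.321] q -0.019070106 [-11.393  11.673  15.5  ] [ 12.424 106.375  15.5  ]
10 -6.800775263954494 9.056549179056969
25 -6.7946728078238285 9.065042531639037
40 -6.785180297603431 9.074188997062961
55 -9.079595829646284 10.19727568615073
70 -10.229616601291964 12.424297105212766
85 -5.608321678245312 6.866461370722828
pin 324.12149961744456 190.61178270849274
[[ 19  20  18  31  37  35  36  37  90 187 210 211 211]
 [ 17  19  21  34  36  33  33  33  43 140 194 207 211]
 [ 19  20  24  35  42  45  43  35  36 109 160 186 206]
 [ 21  21  24  41  52  59  59  49  41  98 145 152 189]
 [ 18  19  29  48  75 135 134  74  46  57  79  82 108]
 [ 19  21  32  49 111 186 183 115  50  31  21  23  62]
 [ 18  19  26  46  98 170 170 109  48  29  19  20  63]
 [ 17  19  21  35  55  96 100  62  37  23  18  20  62]
 [ 20  20  19  21  33  40  39  33  21  21  20  20  63]
 [ 18  18  17  18  19  22  23  18  18  20  18  20  69]
 [ 18  19  18  18  18  18  17  18  20  18  17  21  88]
 [ 20  18  18  16  20  23  20  20  17  19  20  19 102]
 [ 18  17  15  20  19  22  16  22  18  19  20  20 111]]
```

Keeper angle ≈0 (pin at (317,193), predicted (318,193) when shut). The handle is on the axis at 41 mm as expected, and the robot is clear. Handing in.

```bash
python3 -c "
from h import *
st(); arm.close_job()"
```

```text
t 18.45 frame mm [  0.3 103.1 168.6] F frame [ 0.1  0.7 -0.4] M [-0.02  0.27  0.05] w 0.398 rot err [0.002 0.003 0.001]
the job is handed in; nothing more can be done
```

The red axle is fitted through both bearing plates with its collar home, and the yellow keeper is shut over it. I handed the job in at t ≈ 18.5 s; no verdict is reported.

**Last checks that passed**
- **Axle:** The collar seated with about 24 N of contact at the expected depth, tip about 129 mm down. After release, the handle centre measured (0, −0.5, 41.4) mm in the bearing frame, against a nominal 41.
- **Keeper:** It measured within about 0.02 rad of shut, and the post head was within 1 px of where it should be when shut.
- **Robot:** The gripper is about 120 mm clear of the post, with force readings near zero.

**Other things the checks showed**
- **Blue axle:** It is still in its hole, but its handle looks shifted by about 2 px (roughly 3–4 mm), probably leaning in the loose hole. I don't know what moved it.
- **Beaker:** Images before and after differ only slightly; I did not re-measure its position.
- **Turquoise lookalikes:** They seemed to be standing at the start (their handles measured about 170 mm up), but by the time I had reached down for the red axle they were lying on the bench. I did not establish whether the arm touched them. They are still on the work surface.
- **Measurement disagreement:** Early fixed-camera and wrist-camera positions of the red handle differed by about 6 mm. I grasped at a point between them, and the axle came out straight.
- **Picture limit:** The picture before gripping the post was refused because I had used all 12. From there I checked by pixel values instead of by eye.

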